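# Slide a thin phone back cover off the stage edge and clamp it in the holding jig

### The job

The thin blue phone back cover lies flat between the two rails of the raised metal stage, where its sides cannot be gripped. Slide it along the rails until it hangs well out over the stage's front edge (about 45 mm, no more than it can without tipping off), pinch it by the overhanging sides, lay it flat, centred and square along the holding jig's narrow pedestal, and let go of it; then flip the jig's red-handled hold-down arm over its upright point so that its pad rests on the cover. Leave the screwdriver, the dish and the phone that lie about where they are.

Things in the scene. Friction and masses are not known exactly. Their poses are not given: they have to be found in the camera images.
- cover: Loose thin blue phone back cover, 124 x 60 x 4 mm, about 50 g, three dark flush lenses near its +x end. Origin: centre of its underside; x along its length towards the camera end, z up. At first it lies flat on the stage lengthwise between the rails, camera end away from the front edge, the other end 5 to 23 mm in from that edge. Hanging out over 62 mm it would tip off.
- cover_front (a point): Middle of the cover's end without lenses (62 mm from its centre towards -x), at half thickness. This end leads when the cover slides out over the stage's edge.
- cover_rear (a point): Middle of the cover's camera end (62 mm from its centre towards +x), at half thickness: a fingertip behind this end face, just above the stage top, pushes the cover out.
- stage: Fixed raised aluminium stage, 100 mm wide (y), 190 mm deep, flat top 60 mm above the table. Origin at table height under the middle of its front edge; x points into the stage, so the cover slides out towards -x. Two steel rails 6 mm high run 150 mm back from the front edge, inner faces 64 mm apart (2 mm free each side of the cover). The space in front of the edge is free down to the table.
- stage_edge (a point): Middle of the stage's front edge, on the top surface (60 mm above the table); axes as the stage's.
- jig: Fixed holding jig. Origin at table height; x along its pedestal towards the arm's pivot, z up. White base x -45 to +145 mm, 110 wide, 12 high. Orange pedestal with black rubber top, 110 mm long (x), 36 wide, top 60 mm above the table: fingers holding the cover by its long sides straddle it. Two pivot posts, 82 mm high, stand with their near faces 80 mm beyond the pedestal's centre.
- jig_center (a point): Centre of the pedestal's top face (35 mm from the jig's origin along x, 60 mm high); axes as the jig's. The cover's underside centre belongs here, its length along the jig's x, either end first.
- jig_pivot (a point): Hinge axis of the hold-down arm: 88 mm from the pedestal's centre along the jig's x, 74 mm above the table. The axis is the jig's y.
- holddown_tip (a point): Centre of the red cross-bar handle at the hold-down arm's free end, 75 mm from the pivot; the bar is 10 mm thick, 50 mm long along the jig's y. The arm is a steel bar 10 mm wide, 8 mm thick, with a rubber pad on its underside 60 mm from the pivot.
- holddown (a joint): Hold-down arm angle, rad: 0 = level over the pedestal, pad resting on a 4 mm cover; 1.57 upright; at first about 2.0, leaning back past upright towards its stop at 2.1, where its weight (80 g) keeps it. Drawn below 1.57 it drops by itself, damped, in about 2 s (to -0.2 if no cover). Under 2 N moves it: reach behind the arm and draw it towards the jig's -x.
- screwdriver: Loose yellow-handled screwdriver, 150 mm, lying between stage and jig: leave it (origin under its middle).
- dish: Loose small white dish, 56 mm across, 20 mm high, nearer the robot: leave it (origin under its centre).
- phone: Loose black phone, 145 x 70 x 9 mm, lying on the left: leave it (origin under its centre).
Mind the look-alikes: they are no part of the job. What is shaped like the jig but green is not meant.

How it is judged:
On the way, in this order (a step that is already met when the one before it is completed fails the run):
1. the cover, lying flat on the stage top, hangs 28 to 62 mm out over the stage's front edge (x of cover_front in the frame of stage between -0.062 and -0.028 m and z of cover in the frame of stage_edge between -0.003 and 0.003 m and angle between cover's own z axis and vertical below 0.05 rad), for 0.2 s.
2. the cover lies flat, centred and square on the pedestal, let go, the hold-down arm still back past upright (x of cover in the frame of jig_center between -0.012 and 0.012 m and y of cover in the frame of jig_center between -0.009 and 0.009 m and z of cover in the frame of jig_center between -0.003 and 0.003 m and angle between the x axis of cover and the x axis of jig, either way round below 0.14 rad and angle between cover's own z axis and vertical below 0.06 rad and contact force between the fingers and cover below 0.05 N and value of joint holddown above 1.5 rad), for 0.2 s.
At the end, for the whole second after the job is handed in: The cover lies flat and at rest on the jig's pedestal (underside centre within 12 mm along, 9 mm across and 3 mm in height of the pedestal's top centre, within 0.14 rad of the jig's x, either way round) and the hold-down arm rests on it (joint between -0.06 and 0.09 rad) (x of cover in the frame of jig_center between -0.012 and 0.012 m and y of cover in the frame of jig_center between -0.009 and 0.009 m and z of cover in the frame of jig_center between -0.003 and 0.003 m and angle between the x axis of cover and the x axis of jig, either way round below 0.14 rad and angle between cover's own z axis and vertical below 0.06 rad and value of joint holddown between -0.06 and 0.09 rad and linear speed of cover below 0.01 m/s and velocity of joint holddown below 0.05 rad/s); the robot touches nothing.
It fails at once if the screwdriver, the dish or the phone is moved more than 30 mm (distance of any of screwdriver, dish, phone from where it was at the start of the episode above 0.03 m).
It also fails if it takes over 72 s, if anything falls off the work surface, if the arm or the gripper's body presses on something with over 40 N, if the wrist force passes 120 N, or if a joint passes its speed limit or range.

### The arm

A 6-joint arm with a two-finger parallel gripper is mounted at the origin on the work surface. World frame = base frame: x ahead of the robot, y to its left, z up, the work surface at z = 0. Lengths are in m, angles in rad, forces in N, time in s.
With the tool pointing down it reaches from about 0.35 to 0.975 m from the base axis. Payload 7.1 kg.
Tool frame: the origin (TCP) lies on the centre line of the jaws, within the pads' length; the fingertips stand 11 mm ahead of it and the grasp point (between the pads) lies 8 mm behind it (env.nose_length is the distance from the TCP to the fingertips, in m); x points along the fingers, y is the direction in which the jaws open and shut, and the axes are right-handed (so a half turn about x gives the same grasp; the last joint's range is limited). The gripper opens to 88 mm and grips with 3 to 60 N. Pads are 20 mm wide; open, the fingers measure 115 mm over their backs; the gripper's body (75 mm by 178 mm) begins 61 mm behind the grasp point.
Start: joints at [-1.264, 0.423, 1.63, -0, 1.089, -0.019], TCP at [0.2, -0.592, 0.234] pointing down, gripper open.
Joint ranges: [-3, 3], [-0.9, 2.11], [0.09, 2.58], [-1.31, 4.45], [0.11, 2.69], [-2.54, 2.54]. Speed limits (rad/s): [2.39, 2.39, 3.01, 3.14, 3.14, 3.14].

### API

Orientations are given as a unit quaternion [x, y, z, w].
In Python, from cell import env, get_image, workorder, nets gives the robot as it stands.
- The arm moves only by the shell command python3 -m crank 'ROWS' [OPENING] [FORCE]. ROWS is text: rows parted by semicolons, each of 4 numbers parted by spaces: the shift along the tool's x, y, z in m, then the turn about the tool's x in degrees. A call has 1 to 10 rows; each row shifts and turns the commanded pose from where the row before left it, along the tool's axes as they then stand; what a row does not reach is not made up. A row lasts 1/10 s, in which the tool goes at most 50 mm and 8.59 degrees, less where a joint would pass 70% of its speed; a pose out of reach is approached as far as the arm can. A call is refused whole if a number of a shift passes 0.05 or a number of a turn 8.59, either way. A call with a gripper value outside its range is refused whole. OPENING is the gripper's target within -1 to 1 (shut at 1, half-way at 0, fully open at -1), set as the call begins (- or left out, the last holds). The fingers move at their own pace and stop on an object; FORCE is the grip in N (left out, the last holds). Time passes only in rows, so rows that do not move let the fingers close. It gives the time, the measured TCP pose, the force and the opening at its end, in the units of the state.
- env.state(): the state, without advancing time (a new reading comes with each control period).
- get_image(name): name is "scene" or "top" or "wrist"; returns a dict with "color" (420x560x3 uint8, red, green, blue), "depth" (420x560 float32, m along the optical axis (not along the pixel's ray), 0 where there is no reading), "fx", "fy", "cx", "cy" (pixels), "camera_from_world" (4x4, takes a point from world to camera coordinates); the wrist camera has in their place "mount" (4x4, takes a point from camera to tool coordinates, whose origin is the TCP and whose axes are the tool frame's). Camera axes: x right, y down, z forward; pixel columns grow to the right and rows downward; lengths in m; the calibration is good to about 2 mm. A picture is of the moment at which its call begins: read the wrist's pose just before it.
- workorder.finish_job(): hands the job in, once; it reports no verdict.
Trained networks look in a picture, given as the dict that the camera call returned (one of the last four; its "shot" number tells which), for a name from the list of things; names that differ only in an ending like _2 or _b are one class to them, and where a whole thing is asked for, a point or a joint stands for the part that bears it (a point fixed in the world has none). Each returns a list of dicts, best first, with "p" (0 to 1); they miss things now and then, are a little off and sometimes report something else, mostly with a low value. They report only what shows in the picture. A call takes as long as a camera call. They do not tell look-alikes from the thing itself.
- nets.masks_of(name, picture): "region" (420x560 bool, what is visible of it) and "box" ([left, top, width, height] in pixels, round what is visible of it).
The state is a dict: "clock": time; "joint_pos": joint angles; "qvel": joint speeds; "joint_efforts": joint torques, N m; "ee_pos": TCP position; "orientation": TCP orientation; "force": force on the tool from outside, world axes, zero at the start; "torque": the same for the moment, N m; "opening": finger opening in m.
Only numpy, scipy, OpenCV 4.12 (cv2) and the standard library are available. Lean on these libraries where they do the work, as an engineer would, in place of code of your own. Each camera call takes 0.05 s, during which the arm holds its last target.

## Working session

There is one attempt and no reset: what is moved stays moved. The work goes in short steps, Python scripts to look and compute and a shell command to move; the robot and the scene stay as the last step left them, time stands still between calls to the robot, and variables do not carry over. Pictures are saved under pics/ and viewed, and the job is handed in when it is done.

```bash
ls -la; mkdir -p pics; python3 - <<'E'
from cell import env,get_image,nets
import cv2,numpy as np
s=env.state();print(s['clock'],s['ee_pos'],s['orientation'],s['opening'],env.nose_length)
for n in('scene','top','wrist'):
    p=get_image(n);cv2.imwrite(f'pics/{n}0.png',p['color'][:,:,::-1]);np.savez(f'/tmp/{n}0.npz',**{k:v for k,v in p.items()})
    print(n,p['fx'],p['cx'],p['cy']); print(p.get('camera_from_world',p.get('mount')))
E
```

```text
total 12
drwxr-xr-x  3 agent agent 4096 Dec  6 14:59 .
drwxr-xr-x 23 root  root  4096 Dec  6 14:59 ..
drwxr-xr-x  2 agent agent 4096 Dec  6 14:59 pics
0.0 [ 0.19988868 -0.59160674  0.23292395] [-0.69766882 -0.11519437  0.6978256  -0.11413984] 0.08764515759171548 0.011
scene 398.26902349908477 281.58588930567885 214.35226830140056
[[-0.21788983  0.9758286  -0.01680955 -0.08263802]
 [ 0.75858256  0.15849473 -0.63200627 -0.34696609]
 [-0.61406557 -0.15045917 -0.77478095  1.42542817]
 [ 0.          0.          0.          1.        ]]
top 385.24290019498847 275.7714994196235 211.30695523493537
[[ 0.02754342 -0.9990912  -0.03252897  0.21318911]
 [-0.99365577 -0.02381494 -0.10991383  0.49324295]
 [ 0.10903927  0.03535    -0.99340868  1.00796481]
 [ 0.          0.          0.          1.        ]]
wrist 365.96529169846326 277.32018877200534 203.94485888593462
[[ 2.90509868e-04 -2.92898910e-01  9.56143370e-01 -1.52026002e-01]
 [ 9.99999750e-01 -5.31200749e-04 -4.66559650e-04  7.21082568e-04]
 [ 6.44558887e-04  9.56143267e-01  2.92898683e-01 -8.17798561e-02]
 [ 0.00000000e+00  0.00000000e+00  0.00000000e+00  1.00000000e+00]]
```

View pics/scene0.png

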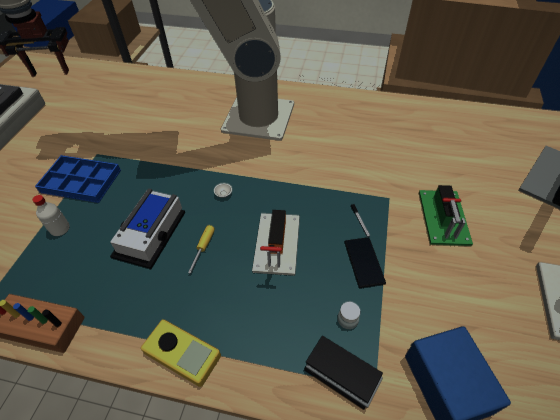

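View pics/top0.png

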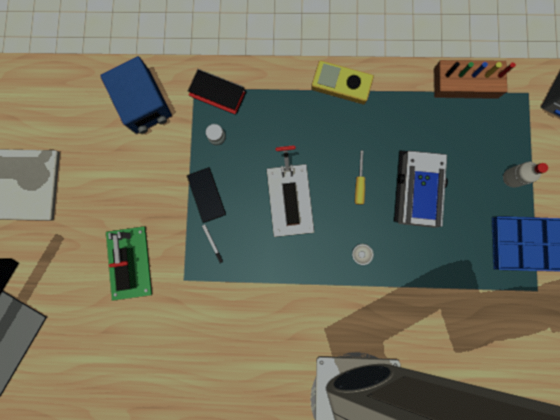

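View pics/wrist0.png

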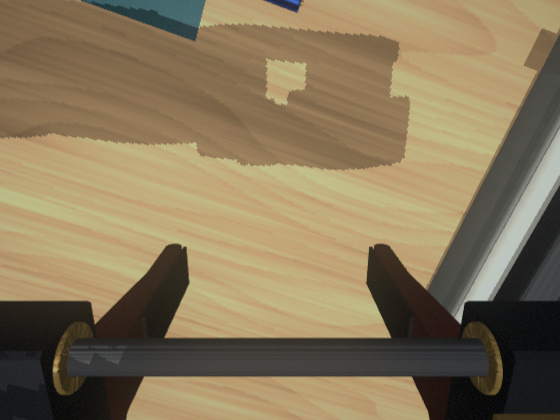

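The top view shows the stage at about (423,190): the cover's lenses are at (423,178) on its far side and the front edge is near (420,225), towards the robot. The white jig is at (290,200) and its red arm leans back at (286,150). The green look-alike is at (128,262). Next I'll measure these.

```bash
cat > h.py <<'E'
from cell import env,get_image,nets
import cv2,numpy as np
from scipy.spatial.transform import Rotation as R
def T(p,s=None):
    if 'camera_from_world' in p: return np.linalg.inv(p['camera_from_world'])
    s=s or env.state();M=np.eye(4);M[:3,:3]=R.from_quat(s['orientation']).as_matrix();M[:3,3]=s['ee_pos'];return M@p['mount']
def cloud(p,M):
    v,u=np.mgrid[:420,:560];d=p['depth']
    P=np.stack([(u-p['cx'])/p['fx']*d,(v-p['cy'])/p['fy']*d,d],-1)
    W=P@M[:3,:3].T+M[:3,3];W[d<=0]=np.nan;return W
def rect(W,m,zlo,zhi):
    q=W[m];q=q[(q[:,2]>zlo)&(q[:,2]<zhi)]
    r=cv2.minAreaRect(q[:,:2].astype(np.float32)*1000);return len(q),np.round(np.median(q[:,2]),4),[np.round(a,1) for a in r]
def look(n,f=None):
    s=env.state();p=get_image(n);M=T(p,s)
    if f: cv2.imwrite(f'pics/{f}.png',p['color'][:,:,::-1])
    return p,M,cloud(p,M)
E
python3 - <<'E'
from h import *
for n in('top','scene'):
    p,M,W=look(n)
    for k in('cover','stage','jig','holddown_tip','screwdriver','dish','phone'):
        for r in nets.masks_of(k,p)[:3]:
            if r['p']<.3: continue
            q=W[r['region']]
            print(n,k,round(r['p'],2),r['box'],np.round(np.nanmedian(q,0),3),np.round(np.nanpercentile(q[:,2],[2,98]),3),[np.round(a,1) for a in cv2.minAreaRect(q[~np.isnan(q[:,0])][:,:2].astype(np.float32)*1000)])
E
```

```text
top cover 0.75 [391.2, 152.9, 57.9, 71.0] [ 0.567 -0.13   0.06 ] [0.001 0.069] [array([ 563.5, -169.7]), array([141.6, 210.6]), np.float64(86.3)]
top cover 0.63 [411.2, 169.0, 28.4, 50.5] [ 0.536 -0.159  0.064] [0.06  0.068] [array([ 535.9, -159.7]), array([ 66.7, 127.4]), np.float64(85.6)]
top stage 0.89 [391.9, 150.4, 54.3, 73.4] [ 0.571 -0.13   0.06 ] [0.002 0.069] [array([ 562.1, -169.7]), array([141.6, 208. ]), np.float64(86.6)]
top jig 0.95 [264.7, 144.8, 45.8, 90.8] [0.523 0.192 0.014] [0.009 0.141] [array([545.4, 192.4]), array([238.6, 112.9]), np.float64(6.4)]
top holddown_tip 0.75 [113.1, 237.3, 16.0, 30.1] [0.357 0.633 0.078] [0.071 0.082] [array([368.6, 623.8]), array([44.6, 77.8]), np.float64(87.0)]
top holddown_tip 0.66 [276.9, 147.9, 18.8, 24.9] [0.626 0.201 0.135] [0.001 0.146] [array([633.7, 203.7]), array([42.4, 79.8]), np.float64(70.9)]
top holddown_tip 0.36 [391.1, 150.1, 58.7, 74.6] [ 0.57  -0.129  0.06 ] [0.008 0.069] [array([ 562.1, -166.8]), array([136.1, 206.2]), np.float64(85.3)]
top screwdriver 0.84 [355.0, 150.6, 10.4, 56.4] [ 0.56  -0.001  0.023] [0.012 0
[... 1094 characters left out ...]
 209.7, 44.3, 63.6] [0.545 0.196 0.014] [0.009 0.143] [array([535. , 189.9]), array([210.1, 108.2]), np.float64(8.4)]
scene holddown_tip 0.58 [449.3, 200.8, 7.9, 21.7] [0.38  0.632 0.078] [0.074 0.082] [array([375.2, 631.6]), array([73.6, 14.1]), np.float64(4.0)]
scene screwdriver 0.7 [188.7, 221.7, 25.3, 50.2] [ 0.57  -0.001  0.022] [0.004 0.029] [array([590.4,  -4.2]), array([ 25.2, 147.3]), np.float64(86.2)]
scene dish 0.53 [212.2, 181.3, 20.8, 14.6] [ 0.374 -0.011  0.014] [0.    0.023] [array([372.3, -11.4]), array([74.1, 53.1]), np.float64(21.7)]
scene phone 0.59 [344.0, 236.7, 43.6, 53.9] [0.542 0.423 0.009] [0.003 0.013] [array([531.3, 421. ]), array([155.5,  73.6]), np.float64(24.0)]
```

```bash
python3 - <<'E'
from h import *
s=env.state();print(s['clock'],np.round(R.from_quat(s['orientation']).as_matrix(),3))
p,M,W=look('top')
hsv=cv2.cvtColor(p['color'],cv2.COLOR_RGB2HSV)
z=W[:,:,2]
def comp(m,box):
    k=np.zeros_like(m);l,t,w,h=box;k[t:t+h,l:l+w]=1;return m&k
S=(385,145,70,90);J=(262,160,55,80)
blue=comp((hsv[...,0]>105)&(hsv[...,0]<130)&(hsv[...,1]>120),S)
print('cover',rect(W,blue,.058,.07))
print('stage',rect(W,comp(z>0,S),.056,.075), rect(W,comp(z>0,S),.02,.1))
print('rails',rect(W,comp(z>0,S),.0655,.075))
print('pedestal',rect(W,comp(z>0,J),.055,.066))
print('base',rect(W,comp(z>0,J),.006,.02))
print('tip',rect(W,comp((z>0)&((hsv[...,0]<8)|(hsv[...,0]>172))&(hsv[...,1]>120),(262,140,55,30)),.11,.17))
E
```

```text
0.95 [[ 0.     0.32  -0.947]
 [-0.    -0.947 -0.32 ]
 [-1.     0.    -0.   ]]
cover (1069, np.float64(0.0642), [array([ 536.6, -161.9]), array([ 63.7, 120.5]), np.float64(85.8)])
stage (2794, np.float64(0.0632), [array([ 554.8, -160.4]), array([101.5, 191.1]), np.float64(85.6)]) (3183, np.float64(0.0626), [array([ 554.7, -160.8]), array([125.5, 190.6]), np.float64(85.1)])
rails (665, np.float64(0.0667), [array([ 545.5, -159.6]), array([ 88.6, 170.1]), np.float64(85.3)])
pedestal (574, np.float64(0.0605), [array([522.8, 189.6]), array([141.4,  35.9]), np.float64(7.7)])
base (2074, np.float64(0.0125), [array([525.1, 194.4]), array([220.5, 142.7]), np.float64(1.8)])
tip (70, np.float64(0.1435), [array([632.3, 203.7]), array([ 9.2, 44.7]), np.float64(7.3)])
```

```bash
python3 -m crank '0 0 0 7.75;0 0 0 7.75;0 0 0 7.75;0 -.035 -.025 0;0 -.035 -.025 0;0 -.035 -.025 0;0 -.035 -.025 0;0 -.035 -.025 0;0 -.035 -.025 0;0 -.035 -.025 0' 1 20; python3 -m crank '0 -.035 -.025 0;0 -.035 -.025 0;0 -.035 -.025 0;0 -.035 -.025 0;0 -.035 -.025 0;0 -.035 -.025 0;0 0 0 0;0 0 0 0'
python3 - <<'E'
from h import *
s=env.state();print(s['clock'],s['ee_pos'],np.round(R.from_quat(s['orientation']).as_matrix(),3),s['joint_pos'])
p,M,W=look('wrist','w1')
p,M,W=look('scene','s1')
E
```

```text
clock: 2.0
ee_pos: [0.395, -0.3605, 0.2339]
orientation: [0.707, -0.028, -0.706, -0.028]
force: [0.4, 0.1, -0.3]
opening: 0.0113
clock: 2.8
ee_pos: [0.5605, -0.1638, 0.2335]
orientation: [-0.706, 0.028, 0.707, 0.027]
force: [0.1, -0.6, 0.2]
opening: 0.0007
2.8 [ 0.56052375 -0.16381543  0.23346522] [[-0.001 -0.078 -0.997]
 [-0.    -0.997  0.078]
 [-1.     0.     0.001]] [-3.04578987e-01  3.63793343e-01  1.72268114e+00 -3.04771484e-04
  1.05557839e+00  1.34409905e+00]
```

View pics/w1.png

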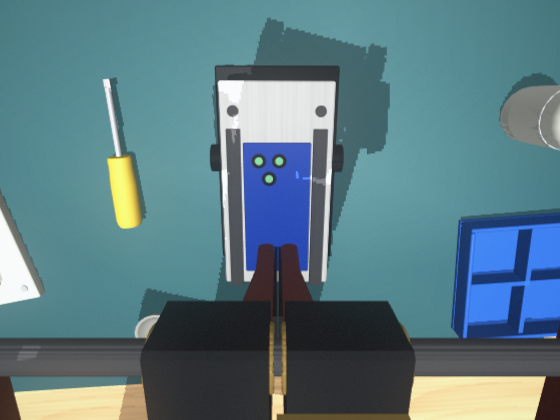

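View pics/s1.png

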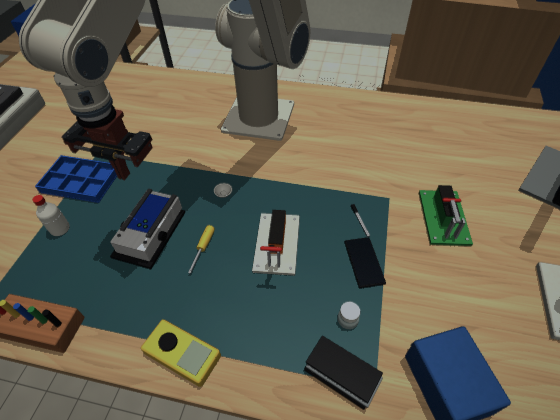

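The wrist view looks down on the stage: the cover's lens end is at row 142, its sides run along columns 243–310, and the front edge of the stage is at row 281. I'll measure from this.

```bash
python3 - <<'E'
from h import *
p,M,W=look('wrist')
hsv=cv2.cvtColor(p['color'],cv2.COLOR_RGB2HSV);z=W[...,2]
k=np.zeros(z.shape,bool);k[60:290,205:350]=1
f=np.zeros_like(k);f[240:,240:312]=1
st=k&(z>.056)&(z<.075)&~f
q=W[st];r=cv2.minAreaRect(q[:,:2].astype(np.float32)*1000);print('stage',r,np.median(q[:,2]))
blue=k&(hsv[...,0]>105)&(hsv[...,0]<130)&(hsv[...,1]>120)&(z>.058)&(z<.07)
q=W[blue];r2=cv2.minAreaRect(q[:,:2].astype(np.float32)*1000);print('cover',r2,np.median(q[:,2]))
# side-line fits
for th in (-4.0,-4.5,-5):
    c,s=np.cos(np.radians(th)),np.sin(np.radians(th));A=np.array([[c,s],[-s,c]])
    a=W[st][:,:2]@A.T;b=W[blue][:,:2]@A.T
    print(th,'stage',np.round(np.percentile(a,[.3,99.7],axis=0).ravel(),4),'cover',np.round(np.percentile(b,[.3,99.7],axis=0).ravel(),4))
for col in (255,277,298):
    print(col,[ (v,np.round(W[v,col],4).tolist()) for v in (139,141,142,143,145)])
print([ (v,np.round(W[v,235],4).tolist()) for v in (278,280,281,282,284)])
print([ (v,np.round(W[v,322],4).tolist()) for v in (278,280,281,282,284)])
# edges cover left/right
for row in (150,190,230):
    u=np.where(blue[row])[0];print(row,W[row,u[0]].round(4),W[row,u[-1]].round(4))
E
```

```text
stage ((557.2579956054688, -162.63629150390625), (100.20699310302734, 189.52587890625), 85.3314208984375) 0.06396590522277967
cover ((538.3291015625, -161.26144409179688), (59.33234786987305, 123.48246002197266), 85.5204849243164) 0.0647577472940914
-4.0 stage [ 0.4753 -0.1733  0.6619 -0.0736] cover [ 0.4886 -0.1529  0.6099 -0.0938]
-4.5 stage [ 0.4764 -0.168   0.663  -0.0688] cover [ 0.4895 -0.1479  0.6109 -0.089 ]
-5 stage [ 0.4773 -0.163   0.664  -0.0637] cover [ 0.4905 -0.1432  0.6119 -0.0841]
255 [(139, [0.6032, -0.1491, 0.0615]), (141, [0.6018, -0.1491, 0.0637]), (142, [0.601, -0.149, 0.0646]), (143, [0.6002, -0.149, 0.0649]), (145, [0.5984, -0.1487, 0.064])]
277 [(139, [0.6015, -0.1683, 0.0597]), (141, [0.6002, -0.1682, 0.0635]), (142, [0.5995, -0.1682, 0.0647]), (143, [0.5988, -0.1681, 0.0662]), (145, [0.597, -0.168, 0.0652])]
298 [(139, [0.6001, -0.1867, 0.0609]), (141, [0.5988, -0.1865, 0.064]), (142, [0.5979, -0.1865, 0.0636]), (143, [0.5973, -0.1863, 0.0657]), (145, [nan, nan, nan])]
[(278, [0.4724, -0.117, 0.0674]), (280, [0.4698, -0.1166, 0.0666]), (281, [0.4683, -0.1163, 0.0658]), (282, [0.4681, -0.1164, 0.0673]), (284, [0.4293, -0.1045, 0.0009])]
[(278, [0.4614, -0.2017, 0.0597]), (280, [0.4273, -0.2068, 0.0028]), (281, [0.4254, -0.2068, 0.0017]), (282, [0.424, -0.2068, 0.0016]), (284, [0.4214, -0.2067, 0.0016])]
150 [ 0.595  -0.1361  0.0643] [ 0.5905 -0.1946  0.066 ]
190 [ 0.5589 -0.134   0.065 ] [ 0.5542 -0.1917  0.0649]
230 [ 0.5207 -0.1308  0.066 ] [ 0.5154 -0.1886  0.0643]
```

```bash
python3 -m crank '0 0 -.0315 0;0 0 -.03 0;.03 0 0 0;.03 0 0 0;.03 0 0 0;.03 0 0 0;.02 0 0 0;.01 0 0 0;.006 0 0 0;0 0 0 0' 1 20; 
python3 - <<'E'
from h import *
s=env.state();print(s['clock'],s['ee_pos'],s['force'])
p,M,W=look('wrist','w2')
E
```

```text
clock: 3.95
ee_pos: [0.6215, -0.1701, 0.0777]
orientation: [-0.706, 0.029, 0.707, 0.029]
force: [0.0, 0.4, 0.4]
opening: 0.0005
3.95 [ 0.62145472 -0.17009719  0.07768513] [0.00926027 0.41089578 0.43873366]
```

View pics/w2.png

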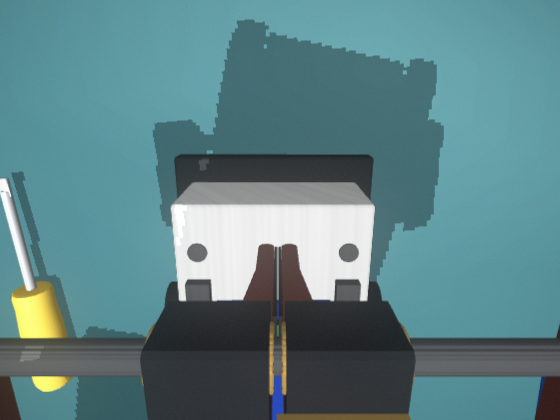

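```bash
python3 -m crank '.003 -.0015 0 0;.0022 0 0 0;0 0 .003 0;0 0 .006 0;0 0 .006 0;0 0 .006 0;0 0 .006 0;0 0 .006 0;0 0 .004 0;0 0 0 0'; python3 -m crank '0 0 .004 0;0 0 .005 0;0 0 .005 0;0 0 .003 0;0 0 0 0;0 0 0 0'
python3 - <<'E'
from h import *
s=env.state();print(s['clock'],s['ee_pos'],s['force'])
p,M,W=look('top','t3');W0=W
hsv=cv2.cvtColor(p['color'],cv2.COLOR_RGB2HSV)
k=np.zeros((420,560),bool);k[150:260,400:450]=1
blue=k&(hsv[...,0]>105)&(hsv[...,0]<130)&(hsv[...,1]>120)
print(rect(W,blue,.05,.075))
p,M,W=look('scene','s3')
E
```

```text
clock: 5.0
ee_pos: [0.5842, -0.1649, 0.0725]
orientation: [-0.706, 0.028, 0.707, 0.028]
force: [-0.5, -0.6, -0.7]
opening: 0.0003
clock: 5.6
ee_pos: [0.5678, -0.1636, 0.0725]
orientation: [-0.706, 0.028, 0.707, 0.028]
force: [0.3, -0.5, 0.0]
opening: 0.0003
5.6 [ 0.56783175 -0.16360796  0.07245738] [ 0.26348657 -0.47214625  0.03654588]
(1063, np.float64(0.0642), [array([ 492.4, -157.5]), array([ 63.5, 123.9]), np.float64(84.4)])
```

View pics/t3.png

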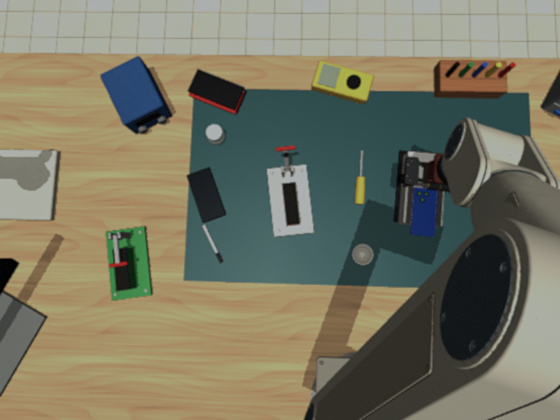

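View pics/s3.png

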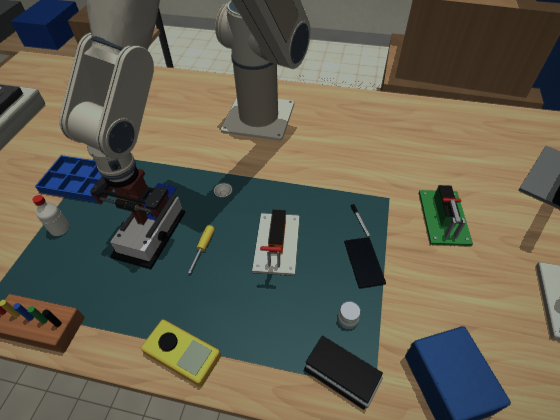

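```bash
python3 -m crank '0 0 .004 0;0 0 .005 0;0 0 .005 0;0 0 .0025 0;0 0 0 0;0 0 0 0'
python3 - <<'E'
from h import *
s=env.state();print(s['clock'],s['ee_pos'],s['force'])
p,M,W=look('top','t4')
hsv=cv2.cvtColor(p['color'],cv2.COLOR_RGB2HSV)
k=np.zeros((420,560),bool);k[150:260,400:450]=1
blue=k&(hsv[...,0]>105)&(hsv[...,0]<130)&(hsv[...,1]>120)
print(rect(W,blue,.05,.075))
E
```

```text
clock: 6.3
ee_pos: [0.5514, -0.1623, 0.0725]
orientation: [-0.706, 0.028, 0.707, 0.028]
force: [0.4, 0.4, 0.2]
opening: 0.0005
6.3 [ 0.55140876 -0.16232181  0.07248121] [0.42178121 0.44265192 0.20432879]
(1064, np.float64(0.0642), [array([ 476.2, -156. ]), array([ 62.5, 124. ]), np.float64(85.0)])
```

```bash
python3 -m crank '0 0 -.008 0;-.04 0 -.002 0;-.03 0 0 0;0 0 .035 0;0 0 .035 0;0 0 .03 0;0 0 .0155 0;0 0 0 0;0 0 0 0' -1
python3 - <<'E'
from h import *
s=env.state();print(s['clock'],s['ee_pos'],s['force'],s['opening'])
p,M,W=look('wrist','w5')
E
```

```text
clock: 7.25
ee_pos: [0.4477, -0.1543, 0.1429]
orientation: [0.707, -0.029, -0.706, -0.028]
force: [-0.1, -0.5, -0.1]
opening: 0.0691
7.25 [ 0.44770687 -0.15426949  0.14290242] [-0.10677579 -0.46136259 -0.09083441] 0.06908027583644802
```

View pics/w5.png

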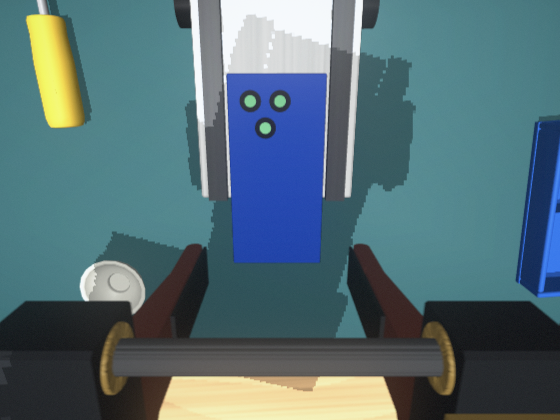

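The cover now overhangs the stage edge: that edge is at row ~198 and the cover's front at row ~262. The open jaws straddle it with room on both sides.

```bash
python3 - <<'E'
from h import *
p,M,W=look('wrist')
hsv=cv2.cvtColor(p['color'],cv2.COLOR_RGB2HSV);z=W[...,2]
k=np.zeros(z.shape,bool);k[60:280,215:335]=1
blue=k&(hsv[...,0]>105)&(hsv[...,0]<130)&(hsv[...,1]>120)&(z>.055)&(z<.075)
q=W[blue];r=cv2.minAreaRect(q[:,:2].astype(np.float32)*1000);print('cover',r,np.median(q[:,2]))
c,s=np.cos(np.radians(-4.6)),np.sin(np.radians(-4.6))
U=W[...,0]*c+W[...,1]*s; V=-W[...,0]*s+W[...,1]*c
for col in (210,218,340,347):
    m=(z[150:230,col]>.055);v=np.where(m)[0]+150;print(col,v[-1],W[v[-1],col].round(4),U[v[-1],col].round(4),V[v[-1],col].round(4))
print('cover u',np.percentile(U[blue],[.3,99.7]),'v',np.percentile(V[blue],[.3,99.7]))
t=env.state()['ee_pos'];print('tcp',t,t[0]*c+t[1]*s,-t[0]*s+t[1]*c,env.state()['opening'])
E
```

```text
cover ((478.20623779296875, -156.40286254882812), (60.10893630981445, 123.0887680053711), 85.34880828857422) 0.06486580316433779
210 200 [ 0.4662 -0.1119  0.066 ] 0.4737 -0.0742
218 200 [ 0.4659 -0.1172  0.0664] 0.4738 -0.0794
340 200 [ 0.4596 -0.1963  0.0667] 0.4739 -0.1588
347 197 [ 0.459  -0.2022  0.0591] 0.4737 -0.1648
cover u [0.42873871 0.5506786 ] v [-0.14696194 -0.08783428]
tcp [ 0.44806531 -0.15426753  0.14275388] 0.45899412822622854 -0.1178362645692008 0.07702230061324514
```

```bash
python3 -m crank '0 0 .001 0;.03 0 0 0;.03 0 0 0;.02 0 0 0;.009 0 0 0;0 0 0 0;0 0 0 0' -1
python3 -m crank '0 0 0 0;0 0 0 0;0 0 0 0;0 0 0 0;0 0 0 0;0 0 0 0;0 0 0 0;0 0 0 0' 1 20
python3 - <<'E'
from h import *
s=env.state();print(s['clock'],s['ee_pos'],s['force'],s['opening'])
p,M,W=look('wrist','w6')
E
```

```text
clock: 8.05
ee_pos: [0.446, -0.154, 0.0539]
orientation: [0.707, -0.028, -0.706, -0.028]
force: [-0.6, -0.5, 0.5]
opening: 0.0878
clock: 8.85
ee_pos: [0.4456, -0.1539, 0.0537]
orientation: [0.707, -0.028, -0.706, -0.028]
force: [-1.0, -0.6, 5.5]
opening: 0.0598
8.85 [ 0.4455784  -0.15389759  0.05368423] [-1.0406225  -0.58564675  5.46239496] 0.05982885073938888
```

View pics/w6.png

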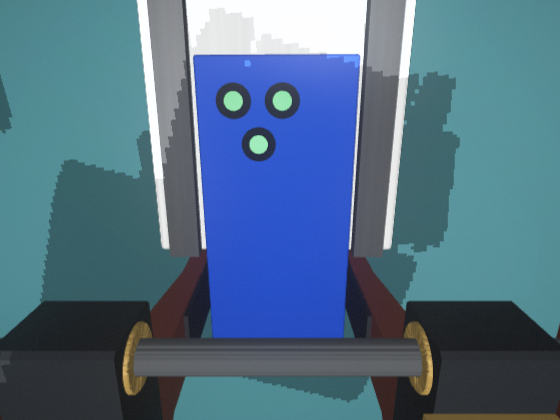

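```bash
python3 -m crank '0 0 0 0;0 0 0 0;-.003 0 0 0;-.006 0 0 0;-.01 0 0 0;-.02 0 0 0;-.025 0 0 0;-.02 0 0 0;0 0 0 0' 1 30
python3 - <<'E'
from h import *
s=env.state();print(s['clock'],s['ee_pos'],s['force'],s['opening'])
p,M,W=look('wrist','w7')
hsv=cv2.cvtColor(p['color'],cv2.COLOR_RGB2HSV);z=W[...,2]
k=np.zeros(z.shape,bool);k[30:335,180:380]=1
blue=k&(hsv[...,0]>105)&(hsv[...,0]<130)&(hsv[...,1]>120)&(z>.1)
q=W[blue];A=np.c_[q[:,:2],np.ones(len(q))];n=np.linalg.lstsq(A,q[:,2],rcond=None)[0];print('plane',n)
print(cv2.minAreaRect(q[:,:2].astype(np.float32)*1000),z[blue].min(),z[blue].max())
p,M,W=look('scene','s7')
E
```

```text
clock: 9.8
ee_pos: [0.447, -0.1544, 0.1403]
orientation: [0.708, -0.029, -0.705, -0.028]
force: [0.9, -0.1, -1.7]
opening: 0.0594
9.8 [ 0.44701723 -0.15440159  0.14028763] [ 0.9065684  -0.06064647 -1.65574474] 0.05943075569494182
plane [ 0.00031274 -0.00355753  0.15062925]
((482.4844970703125, -155.99615478515625), (64.2892074584961, 118.83726501464844), 85.71317291259766) 0.13386143098911307 0.17436914318763422
```

View pics/w7.png

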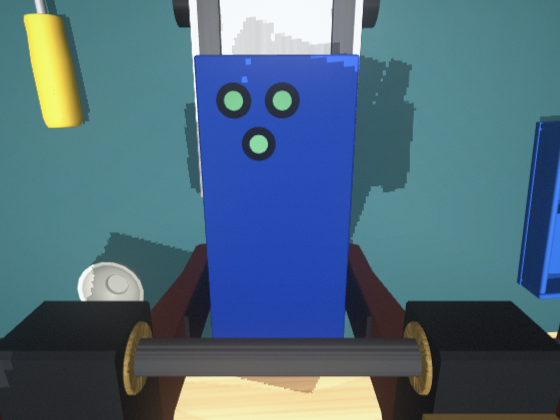

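View pics/s7.png

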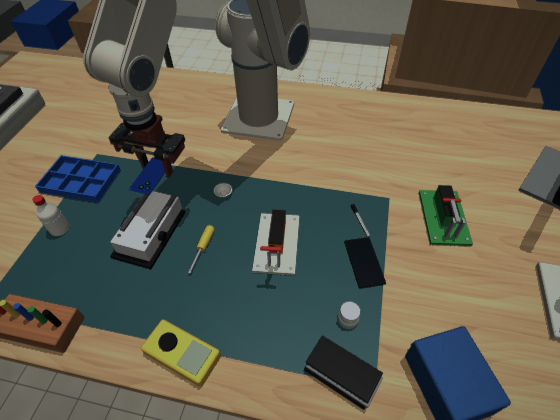

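```bash
python3 - <<'E'
from h import *
t=env.state();print(t['clock'])
for n in('top','scene'):
    p,M,W=look(n,'j_'+n);z=W[...,2]
    k=np.isfinite(z)&(np.hypot(W[...,0]-.53,W[...,1]-.19)<.16)
    br=p['color'].max(-1)
    q=W[k&(z>.057)&(z<.064)&(br<70)&(W[...,0]<.56)]
    print(n,'ped',len(q),cv2.minAreaRect(q[:,:2].astype(np.float32)*1000))
    q=W[k&(z>.009)&(z<.016)&(br>90)];print('base',len(q),cv2.minAreaRect(q[:,:2].astype(np.float32)*1000))
    hsv=cv2.cvtColor(p['color'],cv2.COLOR_RGB2HSV)
    q=W[k&(z>.12)&((hsv[...,0]<8)|(hsv[...,0]>172))&(hsv[...,1]>120)];print('tip',len(q),np.median(q,0),cv2.minAreaRect(q[:,:2].astype(np.float32)*1000))
    q=W[k&(z>.076)&(z<.09)&(W[...,0]>.55)];print('posts',len(q),np.median(q,0),cv2.minAreaRect(q[:,:2].astype(np.float32)*1000))
    cv2.imwrite(f'pics/jz_{n}.png',cv2.resize(p['color'][140:300,220:340][:,:,::-1],None,fx=4,fy=4,interpolation=cv2.INTER_NEAREST)[:600])
E
```

```text
9.9
top ped 481 ((506.3856506347656, 186.23680114746094), (107.4281234741211, 33.25468063354492), 7.9677934646606445)
base 1915 ((522.03955078125, 189.6474151611328), (189.7235870361328, 109.9825210571289), 7.656043529510498)
tip 72 [0.63151013 0.20349574 0.14333502] ((631.5252685546875, 203.543701171875), (9.405580520629883, 44.82366180419922), 7.3780903816223145)
posts 56 [0.59451566 0.19804313 0.08186564] ((594.4177856445312, 199.34693908691406), (16.59815216064453, 29.42972755432129), 6.5044169425964355)
scene ped 433 ((507.2362976074219, 186.3016357421875), (108.55040740966797, 35.626644134521484), 7.959130764007568)
base 1625 ((522.9586791992188, 187.80401611328125), (192.0340118408203, 109.872314453125), 7.614119052886963)
tip 87 [0.63453605 0.20505959 0.14281997] ((629.51318359375, 202.69711303710938), (18.116249084472656, 48.20573806762695), 4.8868865966796875)
posts 15 [0.60344058 0.19792013 0.079931  ] ((602.2867431640625, 198.45265197753906), (26.539525985717773, 8.146188735961914), 81.48307037353516)
```

View pics/jz_top.png

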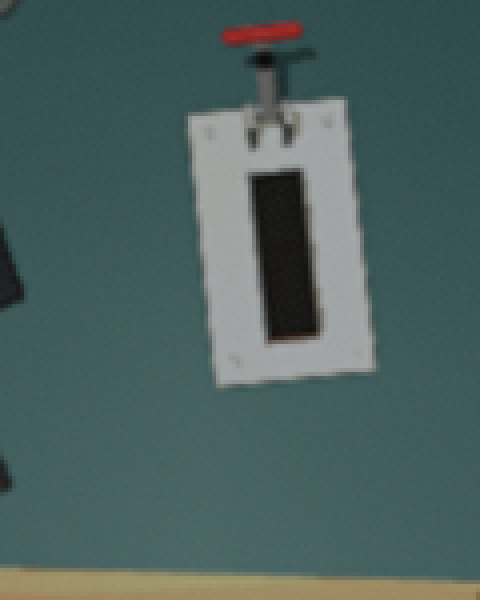

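```bash
python3 -m crank '0 0 0 -3;0 0 0 -6.4;0 0 0 -3;0 -.01 0 0;0 -.02 -.005 0;0 -.03 -.007 0;0 -.035 -.009 0;0 -.035 -.009 0;0 -.035 -.009 0;0 -.035 -.009 0' 1 30
python3 -m crank '0 -.035 -.009 0;0 -.035 -.009 0;0 -.03 -.0075 0;0 -.02 0 0;0 -.009 0 0;0 0 0 0;0 0 0 0;0 0 0 0'
python3 - <<'E'
from h import *
s=env.state();m=R.from_quat(s['orientation']).as_matrix();print(s['clock'],s['ee_pos'],s['opening'],np.degrees(np.arctan2(-m[1,2],-m[0,2])))
p,M,W=look('wrist','w8');z=W[...,2]
hsv=cv2.cvtColor(p['color'],cv2.COLOR_RGB2HSV)
k=np.zeros(z.shape,bool);k[30:335,180:380]=1
blue=k&(hsv[...,0]>105)&(hsv[...,0]<130)&(hsv[...,1]>120)&(z>.13)&(z<.17)
q=W[blue];r=(q-s['ee_pos'])@m
print('rel tool y,z pct',np.percentile(r[:,1],[.5,99.5]),np.percentile(r[:,2],[.5,99.5]),'x',np.median(r[:,0]))
print(cv2.minAreaRect(q[:,:2].astype(np.float32)*1000))
p,M,W=look('scene','s8')
p,M,W=look('top','t8')
E
```

```text
clock: 11.0
ee_pos: [0.4648, 0.0528, 0.1368]
orientation: [-0.705, -0.048, 0.706, -0.048]
force: [0.8, 0.1, -0.8]
opening: 0.0595
clock: 11.8
ee_pos: [0.4733, 0.1812, 0.1373]
orientation: [-0.705, -0.048, 0.706, -0.048]
force: [-0.1, -0.4, -0.9]
opening: 0.0596
11.8 [0.47326346 0.18122116 0.13732721] 0.05964746633407131 7.742099273986652
rel tool y,z pct [-0.02927473  0.03021679] [-0.09425628  0.02238614] x -0.01079765329152656
((508.2857971191406, 187.11985778808594), (118.65280151367188, 64.01558685302734), 8.100664138793945)
```

View pics/w8.png

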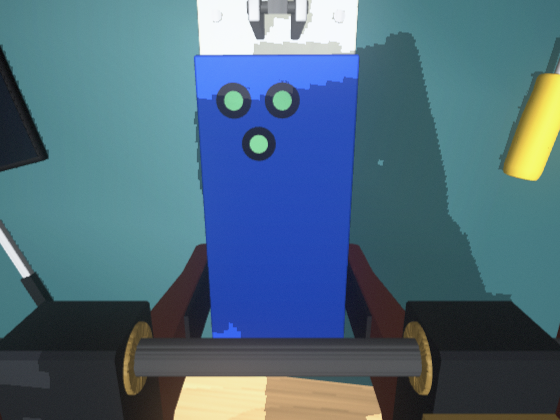

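View pics/s8.png

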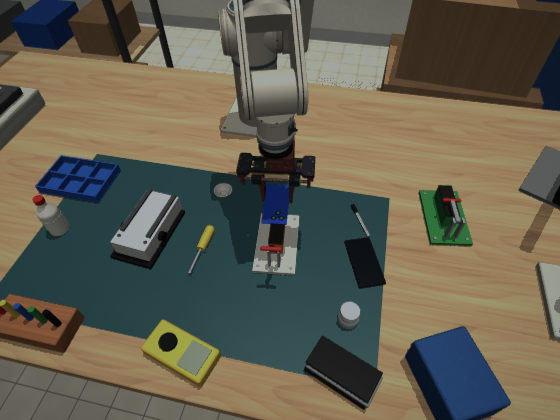

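The cover is held level and centred on the jig, with base edges at columns 197–357 and the cover centred near 277. The posts are visible ahead at row ~25. I'll lower it now.

```bash
python3 -m crank '.02 0 -.0015 0;.025 0 0 0;.02 0 0 0;.01 0 0 0;.005 0 0 0;0 0 0 0;0 0 0 0'
python3 - <<'E'
from h import *
s=env.state();m=R.from_quat(s['orientation']).as_matrix();print(s['clock'],s['ee_pos'],s['opening'],s['force'])
p,M,W=look('wrist','w9');z=W[...,2]
br=p['color'].astype(int)
r=(W-s['ee_pos'])@m
# base edges lateral, posts
k=(z>.006)&(z<.02)&(br.min(-1)>110);rr=r[k];print('base y',np.percentile(rr[:,1],[.5,99.5]),'z',np.percentile(rr[:,2],[.5,99.5]),len(rr))
k=(z>.07)&(z<.09);k[:, :200]=0;k[:,360:]=0;k[120:]=0;rr=r[k];print('posts y',np.percentile(rr[:,1],[1,99]),'z',np.percentile(rr[:,2],[1,99]),len(rr))
E
```

```text
clock: 12.65
ee_pos: [0.4755, 0.1824, 0.0581]
orientation: [0.706, 0.048, -0.705, 0.048]
force: [-0.0, -0.4, -0.1]
opening: 0.0593
12.65 [0.47546194 0.18244696 0.05811113] 0.05932656718596654 [-0.00345798 -0.40973128 -0.12478342]
base y [-0.05315849  0.05563236] z [-0.12416332  0.00741575] 20393
posts y [-0.0254163   0.02735134] z [-0.09407842 -0.0725431 ] 668
```

View pics/w9.png

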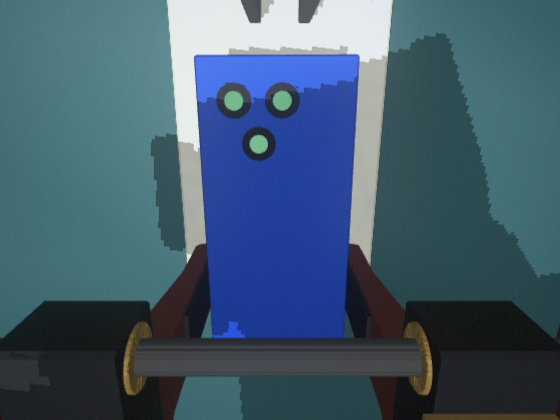

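```bash
python3 -m crank '.002 .0005 0 0;.0015 .0005 0 0;.0008 0 0 0;0 0 0 0;0 0 0 0'
python3 -c "
from h import *
s=env.state();print(s['ee_pos'],s['force'],s['torque'])"
```

```text
clock: 13.2
ee_pos: [0.4753, 0.1814, 0.0539]
orientation: [0.706, 0.048, -0.705, 0.048]
force: [-1.2, -1.6, 7.7]
opening: 0.0591
[0.47529017 0.18135647 0.05389964] [-1.18636168 -1.63318158  7.67334052] [-0.20962411  0.27771682  0.00486655]
```

Contact at 7.7 N shows the cover is seated, so I'll open the fingers.

```bash
python3 -m crank '0 0 0 0;0 0 0 0;0 0 0 0;0 0 0 0;0 0 0 0;0 0 0 0;0 0 0 0;0 0 0 0' -1
python3 - <<'E'
from h import *
s=env.state();m=R.from_quat(s['orientation']).as_matrix();print(s['clock'],s['ee_pos'],s['opening'],s['force'])
p,M,W=look('wrist','w10');z=W[...,2]
hsv=cv2.cvtColor(p['color'],cv2.COLOR_RGB2HSV)
k=np.zeros(z.shape,bool);k[30:335,180:380]=1
blue=k&(hsv[...,0]>105)&(hsv[...,0]<130)&(hsv[...,1]>120)&(z>.04)&(z<.09)
q=W[blue];r=(q-s['ee_pos'])@m
A=np.c_[q[:,:2],np.ones(len(q))];print('plane',np.linalg.lstsq(A,q[:,2],rcond=None)[0])
print('rel tool y,z pct',np.percentile(r[:,1],[.5,99.5]),np.percentile(r[:,2],[.5,99.5]),'z',np.median(q[:,2]))
E
```

```text
clock: 14.0
ee_pos: [0.4751, 0.1814, 0.0532]
orientation: [-0.705, -0.048, 0.705, -0.048]
force: [1.2, 0.6, -0.1]
opening: 0.0883
14.0 [0.47506369 0.18135552 0.05316266] 0.08828069819456896 [ 1.20328617  0.56114848 -0.11445882]
plane [0.00145176 0.0006254  0.0640213 ]
rel tool y,z pct [-0.02913547  0.02968571] [-0.09446791  0.02179838] z 0.06488430332841146
```

View pics/w10.png

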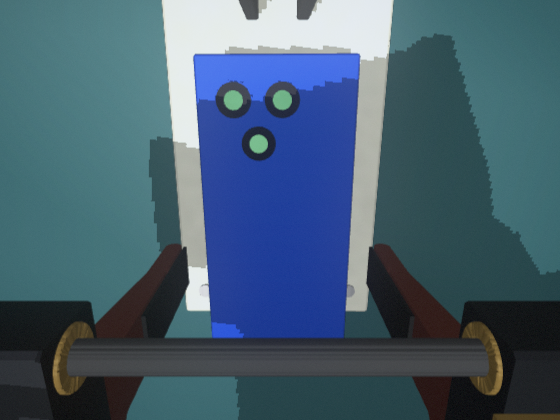

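```bash
python3 -m crank '-.01 0 0 0;-.03 0 0 0;-.045 0 0 0;-.045 0 0 0;-.04 0 0 0;0 0 -.03 0;0 0 -.04 0;0 0 -.04 0;0 0 -.04 0;0 0 -.036 0' 
python3 -m crank '0 0 0 0;0 0 0 0;0 0 0 0;0 0 0 0;0 0 0 0;0 0 0 0;0 0 0 0' 1
python3 - <<'E'
from h import *
s=env.state();m=R.from_quat(s['orientation']).as_matrix();print(s['clock'],s['ee_pos'],s['opening'],s['force'])
for n in('top','scene'):
    p,M,W=look(n,'11'+n);z=W[...,2]
    hsv=cv2.cvtColor(p['color'],cv2.COLOR_RGB2HSV)
    near=(np.hypot(W[...,0]-.53,W[...,1]-.19)<.16)
    q=W[near&(hsv[...,0]>105)&(hsv[...,0]<130)&(hsv[...,1]>120)&(z>.05)&(z<.075)]
    if len(q)>20: print(n,'cover',len(q),cv2.minAreaRect(q[:,:2].astype(np.float32)*1000),np.median(q[:,2]))
    q=W[near&(z>.12)&(z<.16)&((hsv[...,0]<8)|(hsv[...,0]>172))&(hsv[...,1]>120)]
    if len(q):print('tip',len(q),np.median(q,0))
p,M,W=look('wrist','w11')
E
```

```text
clock: 15.05
ee_pos: [0.6609, 0.2068, 0.2241]
orientation: [0.706, 0.048, -0.705, 0.048]
force: [0.2, 0.0, -0.8]
opening: 0.0877
clock: 15.75
ee_pos: [0.6591, 0.2067, 0.2235]
orientation: [0.706, 0.048, -0.705, 0.048]
force: [0.2, 0.2, -0.1]
opening: 0.0357
15.75 [0.65913463 0.20668986 0.22346164] 0.03573774443873121 [ 0.17138056  0.16079132 -0.09091667]
scene cover 351 ((522.6101684570312, 188.19146728515625), (94.93281555175781, 58.95734786987305), 7.644591808319092) 0.06459045368226601
tip 92 [0.63425893 0.20404097 0.14266529]
```

View pics/11scene.png

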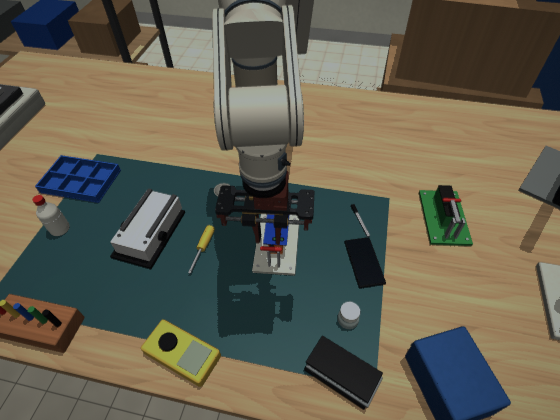

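View pics/w11.png

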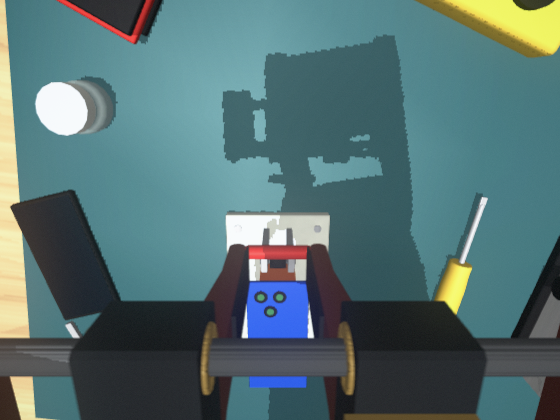

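```bash
python3 -m crank '0 0 -.005 0;0 0 0 0;0 0 0 0;.03 0 0 0;.03 0 0 0;.015 0 0 0;.006 0 0 0;0 0 0 0;0 0 0 0' 1
python3 - <<'E'
from h import *
s=env.state();print(s['clock'],s['ee_pos'],s['opening'],s['force'])
look('scene','12s');look('wrist','w12')
E
```

```text
clock: 16.8
ee_pos: [0.6651, 0.2076, 0.1434]
orientation: [0.706, 0.048, -0.705, 0.048]
force: [0.1, 0.0, 0.2]
opening: 0.0008
16.8 [0.66512873 0.20757832 0.14341054] 0.0008229767776737125 [0.13441573 0.00827869 0.20404506]
```

View pics/w12.png

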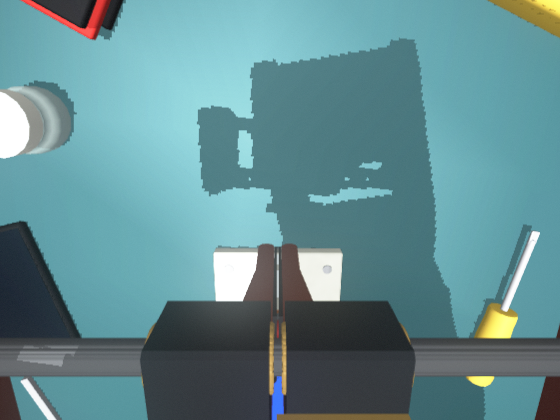

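View pics/12s.png

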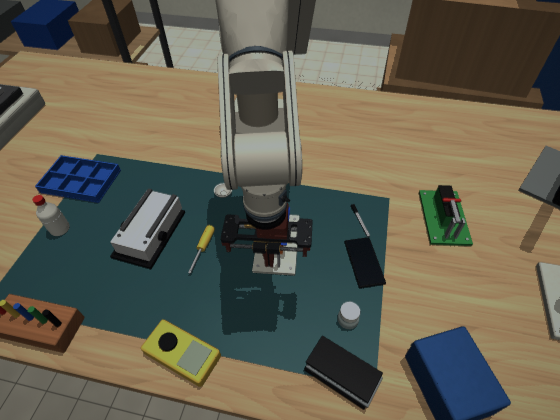

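```bash
python3 -m crank '0 0 .006 0;0 0 .006 0;0 0 .006 0;0 0 .006 0;0 0 .006 0;0 0 .006 0;0 0 .006 0;0 0 .006 0;0 0 .006 0;0 0 .006 0'
python3 - <<'E'
from h import *
s=env.state();print(s['clock'],s['ee_pos'],s['opening'],s['force'])
look('scene','13s')
E
```

```text
clock: 17.9
ee_pos: [0.6042, 0.1991, 0.1421]
orientation: [-0.705, -0.048, 0.706, -0.048]
force: [1.2, -0.5, 0.9]
opening: 0.0004
17.9 [0.60424018 0.19908935 0.14207657] 0.00042338459519918596 [ 1.19721471 -0.47808928  0.93362494]
```

View pics/13s.png

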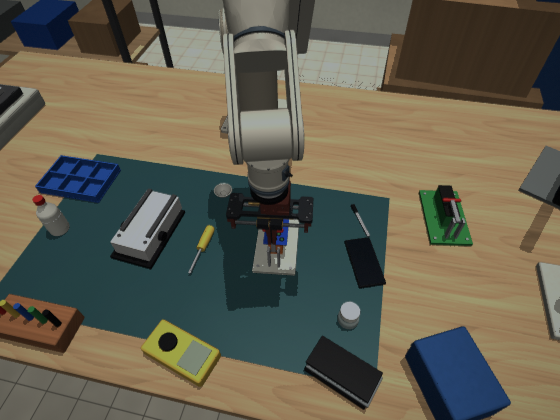

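```bash
python3 -m crank '0 0 .005 0;0 0 .005 0;0 0 .003 0;0 0 0 0;0 0 0 0;0 0 -.01 0;0 0 -.02 0;0 0 -.02 0;-.03 0 -.02 0;-.03 0 0 0'
python3 -m crank '-.03 0 0 0;0 0 0 0;0 0 0 0;0 0 0 0;0 0 0 0;0 0 0 0;0 0 0 0;0 0 0 0;0 0 0 0;0 0 0 0'
python3 -m crank '0 0 0 0;0 0 0 0;0 0 0 0;0 0 0 0;0 0 0 0;0 0 0 0;0 0 0 0;0 0 0 0;0 0 0 0;0 0 0 0'
python3 - <<'E'
from h import *
s=env.state();print(s['clock'],s['ee_pos'],s['opening'],s['force'])
look('scene','14s');look('wrist','w14')
E
```

```text
clock: 18.95
ee_pos: [0.6638, 0.2071, 0.202]
orientation: [0.706, 0.048, -0.705, 0.048]
force: [1.0, 0.5, 0.5]
opening: 0.0003
clock: 19.95
ee_pos: [0.6613, 0.2069, 0.2322]
orientation: [0.705, 0.048, -0.705, 0.048]
force: [-0.0, -0.3, -0.1]
opening: 0.0001
clock: 20.95
ee_pos: [0.6613, 0.2069, 0.2322]
orientation: [0.705, 0.048, -0.705, 0.048]
force: [0.6, -0.4, 0.3]
opening: 0.0004
20.95 [0.66131003 0.20694454 0.23218524] 0.000418371419131699 [ 0.5820158  -0.44493024  0.29471668]
```

View pics/14s.png

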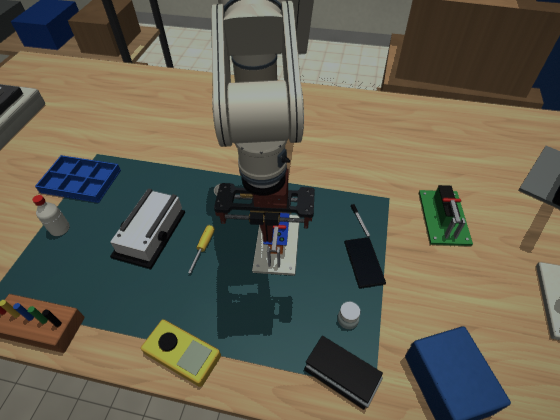

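View pics/w14.png

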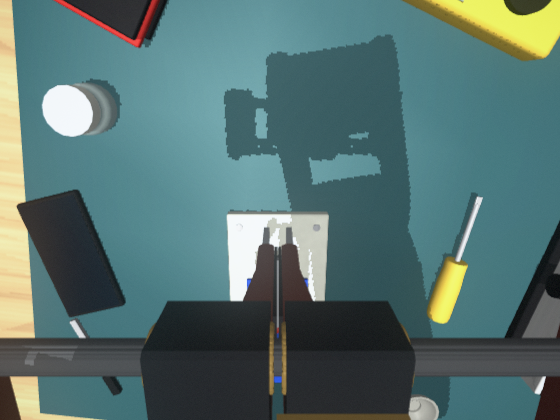

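The arm has dropped and the red bar now lies over the cover. I'll move clear and check.

```bash
python3 -m crank '-.03 0 0 0;-.03 0 0 0;0 .035 0 0;0 .035 0 0;0 .035 0 0;0 .035 0 0;0 .035 0 0;0 .035 0 0;0 .035 0 0;0 .035 0 0'
python3 -m crank '0 .03 0 0;0 0 0 0;0 0 0 0;0 0 0 0'
python3 - <<'E'
from h import *
s=env.state();print(s['clock'],s['ee_pos'])
th=np.radians(7.8);ax=np.array([np.cos(th),np.sin(th)]);ay=np.array([-ax[1],ax[0]])
for n in('top','scene'):
    p,M,W=look(n,'15'+n);z=W[...,2]
    hsv=cv2.cvtColor(p['color'],cv2.COLOR_RGB2HSV)
    near=(np.hypot(W[...,0]-.53,W[...,1]-.19)<.16)
    q=W[near&(hsv[...,0]>105)&(hsv[...,0]<130)&(hsv[...,1]>120)&(z>.05)&(z<.075)]
    r=cv2.minAreaRect(q[:,:2].astype(np.float32)*1000);d=np.array(r[0])/1000-[.507,.1864]
    print(n,'cover',len(q),r,np.median(q[:,2]),'off',d@ax,d@ay)
    q=W[near&(z>.065)&(z<.16)&((hsv[...,0]<8)|(hsv[...,0]>172))&(hsv[...,1]>120)]
    d=np.median(q,0)[:2]-[.507,.1864];print('tip',len(q),np.median(q,0),'from pivot',88e-3-d@ax)
    for k in('screwdriver','dish','phone'):
        for r in nets.masks_of(k,p)[:1]: print(k,r['p'],np.nanmedian(W[r['region']],0).round(3))
    cv2.imwrite(f'pics/15z_{n}.png',cv2.resize(p['color'][140:300,220:340][:,:,::-1],None,fx=3.75,fy=3.75))
E
```

```text
clock: 22.05
ee_pos: [0.6994, -0.0719, 0.2923]
orientation: [0.706, 0.048, -0.705, 0.048]
force: [0.0, 0.2, 0.5]
opening: 0.0001
clock: 22.45
ee_pos: [0.7033, -0.0992, 0.2921]
orientation: [-0.705, -0.049, 0.706, -0.048]
force: [-0.7, 0.8, 0.8]
opening: 0.0006
22.45 [ 0.70333749 -0.09923238  0.29210632]
top cover 831 ((506.32965087890625, 186.39193725585938), (120.91470336914062, 57.26313400268555), 8.064064025878906) 0.06461661225246673 off -0.000665241184022012 8.298866835445857e-05
tip 37 [0.52002932 0.18838678 0.07935819] from pivot 0.07482158867673128
screwdriver 0.9 [0.556 0.    0.024]
dish 0.88 [ 0.379 -0.009  0.014]
phone 0.64 [0.531 0.422 0.01 ]
scene cover 695 ((506.9692077636719, 185.873779296875), (126.18000030517578, 59.5101318359375), 8.304736137390137) 0.06458674093482786 off -0.00010192368559682267 -0.0005171730392526436
tip 52 [0.5225489  0.19048064 0.07817319] from pivot 0.0720411550990834
screwdriver 0.81 [ 0.564 -0.001  0.022]
dish 0.78 [ 0.374 -0.012  0.015]
phone 0.65 [0.54  0.422 0.01 ]
```

View pics/15z_scene.png

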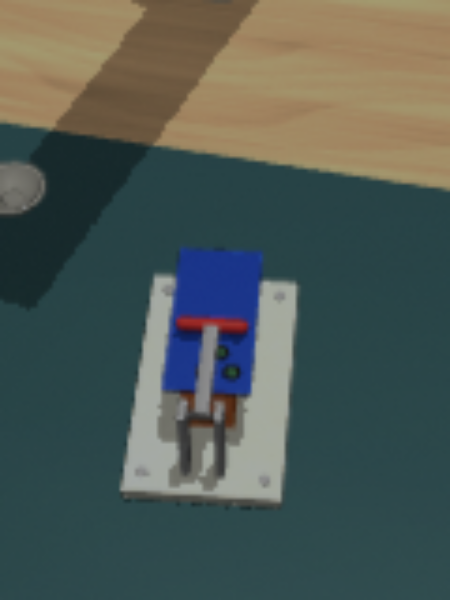

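View pics/15z_top.png

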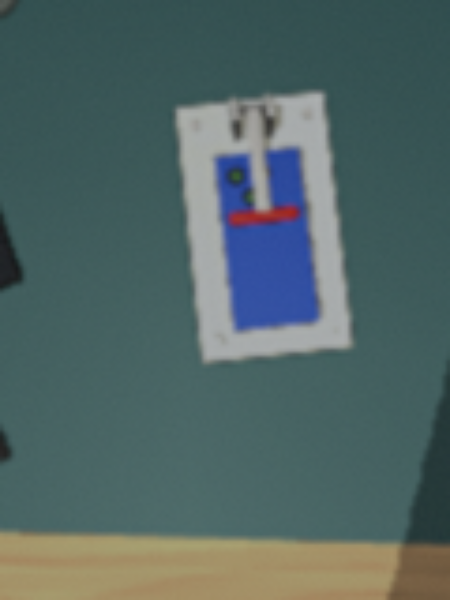

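The cover is flat and centred to within 1 mm, with the arm level on it and the tip top at about 79 mm. The robot is clear, so I'm handing in.

```bash
python3 -c "
from cell import workorder,env
print(env.state()['clock']);print(workorder.finish_job())"
```

```text
22.85
the job is handed in; nothing more can be done
None
```

I completed the task and handed it in at about 23 s. The hand-in gives no verdict, so what follows rests on my own checks.

**What I did**
- Pushed the cover along the rails with the shut fingers until it hung about 45 mm over the stage's front edge.
- Pinched it by the overhanging sides, laid it on the pedestal of the white jig and let go.
- Drew the red-handled arm past upright from behind; it dropped onto the cover by itself. I then moved the robot clear.

**Last checks (top and scene cameras)**
- **Cover:** within about 1 mm of the pedestal's centre and about 0.5° off the jig's axis. It is flat, with its top at about 64.6 mm.
- **Hold-down arm:** level on the cover, with the handle's top at 78–79 mm and 72–75 mm from the pivot.
- **Screwdriver, dish and phone:** none shifted noticeably; readings stayed within about 6 mm of the first ones.

No check failed. The only disagreement was 1–3 mm between cameras, well inside the tolerances.

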